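# Latch the control box on the robot-lab bench

### The arm

A 6-joint arm with a two-finger parallel gripper is mounted at the origin on the work surface. World frame = base frame: x ahead of the robot, y to its left, z up, the work surface at z = 0. Lengths are in m, angles in rad, forces in N, time in s.
With the tool pointing down it reaches from about 0.275 to 0.75 m from the base axis. Payload 10.2 kg.
Tool frame: the origin (TCP) lies on the centre line of the jaws, within the pads' length; the fingertips stand 8 mm ahead of it and the grasp point (between the pads) lies 11 mm behind it; z points along the fingers, y is the direction in which the jaws open and shut (so a half turn about z gives the same grasp; the last joint's range is limited). The gripper opens to 88 mm and grips with 3 to 60 N. Pads are 18 mm wide; open, the fingers measure 123 mm over their backs; the gripper's body (75 mm by 187 mm) begins 45 mm behind the grasp point.
Start: joints at [1.109, 0.313, 1.498, -0, 1.331, -0.223], TCP at [0.124, 0.51, 0.247] pointing down, gripper open.
Joint ranges: [-2.94, 2.94], [-0.97, 2.17], [0.19, 2.56], [-1.23, 4.37], [0.02, 3.11], [-2.88, 2.88]. Speed limits (rad/s): [2.39, 2.39, 3.01, 3.14, 3.14, 3.14].

### API

Orientations are given as a rotation vector (axis times angle).
In Python, from workcell import manip gives the robot as it stands.
- The arm moves only by the tool arm_command, never from a script. Its argument "rows" is a list that holds one entry, the list of rows, each a list of 7 numbers: the shift along the tool's x, y, z as a fraction of full scale, then the turn, a rotation vector about the tool's x, y, z as a fraction of full scale, then the opening, from 0 (shut) to 1 (fully open). A call has 1 to 12 rows; each row shifts and turns the pose as measured when the row begins, along the tool's axes as they then stand; what a row does not reach is not made up. Full scale, the value 1, is 0.025 m for a shift and 60 degrees for a turn. A row lasts 1/12 s, in which the tool goes at most 41.7 mm and 7.16 degrees, less where a joint would pass 70% of its speed; a pose out of reach is approached as far as the arm can. A call with a number of a shift or a turn outside -1 to 1 is refused whole. A call with a gripper value outside its range is refused whole. The fingers move at their own pace and stop on an object; "squeeze" is the grip in N (left out, the last holds). Time passes only in rows, so rows that do not move let the fingers close. It gives the time, the measured TCP pose, the force and the opening at its end, in the units of the state.
- manip.observe(): the state, without advancing time (a new reading comes with each control period).
- manip.read_camera(name): name is "scene" or "top"; returns a dict with "img" (420x560x3 uint8, red, green, blue), "camera_matrix" (3x3 intrinsics, pixels), "extrinsics" (4x4, takes a point from world to camera coordinates). Camera axes: x right, y down, z forward; pixel columns grow to the right and rows downward; lengths in m; the calibration is good to about 2 mm. A picture is of the moment at which its call begins. There is no depth.
- manip.hand_in(): hands the job in, once; it reports no verdict.
Trained networks look in a picture, given as the dict that the camera call returned (one of the last four; its "shot" number tells which), for a name from the list of things; names that differ only in an ending like _2 or _b are one class to them, and where a whole thing is asked for, a point or a joint stands for the part that bears it (a point fixed in the world has none). Each returns a list of dicts, best first, with "conf" (0 to 1); they miss things now and then, are a little off and sometimes report something else, mostly with a low value. They report only what shows in the picture. A call takes as long as a camera call.
- manip.search_frame(picture, label): "extent" ([left, top, width, height] in pixels, round what is visible of it).
- manip.outline_of(picture, label): "pixels" (420x560 bool, what is visible of it) and "extent" ([left, top, width, height] in pixels, round what is visible of it).
The state is a dict: "time_s": time; "joints": joint angles; "dq": joint speeds; "joint_torque": joint torques, N m; "position": TCP position; "tool_rot": TCP orientation; "wrist_force": force on the tool from outside, world axes, zero at the start; "moment": the same for the moment, N m; "grip_width": finger opening in m.
Only numpy, scipy, OpenCV 4.12 (cv2) and the standard library are available. Lean on these libraries where they do the work, as an engineer would, in place of code of your own. Each camera call takes 0.05 s, during which the arm holds its last target. There are 200 camera calls.

### The job

Two grey steel control boxes stand on the bench with their doors ajar. Push the door of the wider box fully shut, so that its sprung latch rides over the keeper and snaps in, then let go of it; leave the door of the narrower box as it is.

Things in the scene. Friction and masses are not known exactly. Their poses are not given: they have to be found in the camera images.
- wide_door (a joint): Door angle (rad) of the wider box: 0 shut (hard stop), growing as it opens towards the robot; starts 0.45 to 0.9, stays where left. Box: grey steel, fixed, 220 wide, 130 deep, 170 mm high, front to the robot. Door: upright, 220 wide, 20 mm thick, up to 170 mm above the bench, hinged at its left as the robot sees it (+y). Swings lightly; in the last 0.09 rad the latch needs up to about 9 N.
- wide_bolt (a joint): Retraction (m) of the wider box's sprung latch bolt: 0 fully out, 0.011 fully in. A bevelled steel tongue, 28 mm high, it sticks 10 mm out of the door's free edge, 95 mm above the bench. On closing, the steel keeper at the box's right front edge presses it back about 7 mm; it springs out behind the keeper's lip when the door is within about 0.01 rad of shut.
- wide_push (a point): Point on the outer face of the wider box's door, 150 mm above the bench, 20 mm below the door's top, 45 mm from its free edge. Axes turn with the door: x square through the panel into the box (the way to push), y along the panel to the hinge, z up. The upright hinge axis lies 175 mm along +y and 10 mm along +x. The face is bare here; a 14 mm pull knob and lock disc are below 106 mm.
- narrow_push (a point): The like point on the narrower box's door, which is to be left alone: outer face, 130 mm above the bench, 20 mm below the door's top, 45 mm from its free edge, axes likewise; hinge axis 85 mm along +y and 10 mm along +x. That box is alike but 130 wide, 130 deep, 150 mm high, and stands to the left or right of the wider one.

How it is judged:
At the end, for the whole second after the job is handed in: The wider box's door is shut to within 0.03 rad and at rest, and its bolt has sprung out again to within 4 mm of fully out, behind the keeper (value of joint wide_door below 0.03 rad and value of joint wide_bolt below 0.004 m and velocity of joint wide_door below 0.05 rad/s); the robot touches nothing.
It fails at once if the narrower box's door is moved by more than 30 mm at its marked point (distance of narrow_push from where it was at the start of the episode above 0.03 m).
It also fails if it takes over 32 s, if anything falls off the work surface, if the arm or the gripper's body presses on something with over 40 N, if the wrist force passes 120 N, or if a joint passes its speed limit or range.

## Working session

There is one attempt and no reset: what is moved stays moved. The work goes in short steps, Python scripts to look and compute and a tool call to move; the robot and the scene stay as the last step left them, time stands still between calls to the robot, and variables do not carry over. Pictures are saved under pics/ and viewed, about 8 in all and at most 12, crops included, and the job is handed in when it is done.

Besides the shell and the picture viewer there is one more tool, called after "Request:" as name([rows], argument=value, ...), one row to a line, values as JSON. arm_command: Moves the arm, as the interface text tells. Shift numbers are shares of 0.025 m and turn numbers shares of 60 degrees, none past 1 either way. Its arguments: {"type":"object","properties":{"rows":{"type":"array","items":{"type":"array","items":{"type":"array","items":{"type":"number","minimum":-1,"maximum":1}}}},"squeeze":{"type":"number"}},"required":["rows"]}

```bash
mkdir -p pics; cat > h.py <<'E'
import numpy as np, cv2
from workcell import manip
from scipy.spatial.transform import Rotation as R
def save(p,n): cv2.imwrite(f'pics/{n}.png',p['img'][:,:,::-1])
E
python3 - <<'E'
from h import *
print(manip.observe())
for n in ['scene','top']:
    p=manip.read_camera(n); save(p,n+'0')
    print(n,p['camera_matrix'].round(1).tolist(),p['extrinsics'].round(4).tolist())
    for l in ['wide_door','narrow_push','wide_push','wide_bolt']:
        print(l,[(d['conf'],d['extent']) for d in manip.search_frame(p,l)][:3])
a=cv2.imread('pics/scene0.png');b=cv2.imread('pics/top0.png')
E
```

```text
{'time_s': 0.0, 'joints': array([ 1.10862449e+00,  3.13407966e-01,  1.49844883e+00,  7.68831614e-07,
        1.33099621e+00, -2.23429065e-01]), 'dq': array([-0.00039573,  0.00118042, -0.00107977, -0.00081921, -0.00059627,
        0.00079356]), 'joint_torque': array([-4.82245923e-04, -4.02212477e+01, -2.52265602e+01,  6.93829986e-02,
        3.52972769e-02, -6.63556352e-05]), 'position': array([0.12406815, 0.50987973, 0.24617815]), 'tool_rot': array([-3.74075951e-01, -3.11881421e+00,  1.86392481e-03]), 'wrist_force': array([ 0.46751962, -0.00279859, -0.24453796]), 'moment': array([-0.00043945, -0.0073411 , -0.01817491]), 'grip_width': 0.08837974249521469}
scene [[420.9, 0.0, 281.8], [0.0, 420.9, 213.1], [0.0, 0.0, 1.0]] [[-0.4129, 0.9106, -0.0179, 0.2322], [0.7292, 0.3187, -0.6055, -0.3529], [-0.5457, -0.2631, -0.7956, 1.3006], [0.0, 0.0, 0.0, 1.0]]
wide_door [(0.92, [334.0, 173.0, 75.2, 85.8])]
narrow_push [(0.7, [202.9, 137.2, 27.3, 67.1])]
wide_push [(0.6, [332.2, 173.3, 77.8, 80.9])]
wide_bolt []
top [[480.4, 0.0, 274.2], [0.0, 480.4, 211.7], [0.0, 0.0, 1.0]] [[0.0093, -0.9999, -0.0133, 0.0007], [-0.9959, -0.0081, -0.0905, 0.5781], [0.0904, 0.0141, -0.9958, 0.9624], [0.0, 0.0, 0.0, 1.0]]
wide_door [(0.96, [117.2, 188.0, 115.3, 88.1]), (0.56, [349.1, 212.7, 64.7, 61.8])]
narrow_push [(0.92, [348.7, 215.3, 66.3, 55.2])]
wide_push [(0.75, [125.1, 185.7, 104.7, 86.8])]
wide_bolt []
```

View pics/scene0.png

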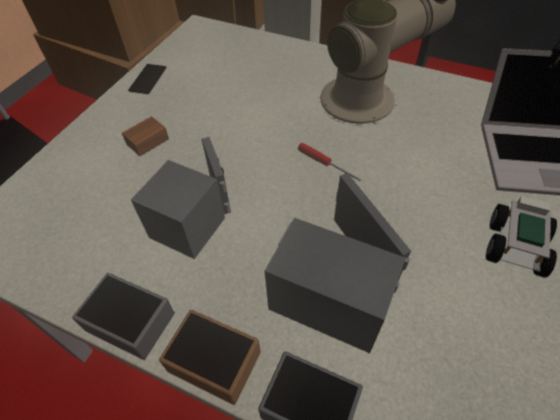

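View pics/top0.png

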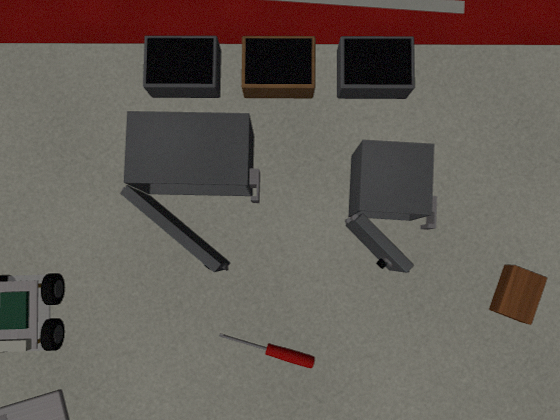

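The scene view shows the narrow box at left (~180,205) and the wide one at (335,280), with its door from (340,180) to (405,255). In the top view the wide door's top edge runs from the hinge at about (127,190) to the free end at about (225,268). I'll zoom in for the corners.

```bash
python3 - <<'E'
import cv2
a=cv2.imread('pics/top0.png')[100:280,110:310]
cv2.imwrite('pics/crop.png',cv2.resize(a,None,fx=4,fy=3.33,interpolation=cv2.INTER_CUBIC) if 0 else cv2.convertScaleAbs(cv2.resize(a,(640,576),interpolation=cv2.INTER_CUBIC),alpha=1.8))
E
```

```text
(no output)
```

View pics/crop.png

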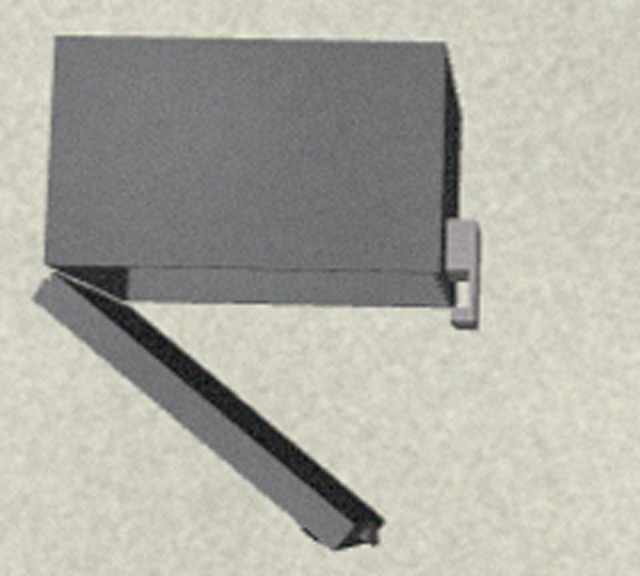

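The crop (3.2× scale, offset 110,100) shows the box-top corners at (56,36), (444,42), (443,271) and (45,265). The door-top corners are at (34,298), (58,275), (357,523) and (332,549).

```bash
cat >> h.py <<'E'
def bp(p,uv,z):
    K,E=p['camera_matrix'],p['extrinsics']; Rm=E[:3,:3]; c=-Rm.T@E[:3,3]
    d=Rm.T@np.linalg.inv(K)@np.r_[uv,1]; return c+d*(z-c[2])/d[2]
def proj(p,X):
    q=p['camera_matrix']@(p['extrinsics']@np.r_[X,1])[:3]; return q[:2]/q[2]
E
python3 - <<'E'
from h import *
p=manip.read_camera('top')
f=lambda l:np.array([bp(p,np.array(c)/3.2+[110,100],.17) for c in l])
b=f([(56,36),(444,42),(443,271),(45,265)]); d=f([(34,298),(58,275),(357,523),(332,549)])
print(b.round(4),d.round(4))
L=lambda a,b:np.linalg.norm(a-b)
print('box w,d',L(b[0],b[1]),L(b[2],b[3]),L(b[1],b[2]),L(b[0],b[3]),'door',L(d[1],d[2]),L(d[0],d[3]),L(d[0],d[1]),L(d[2],d[3]))
yaw=lambda v:np.degrees(np.arctan2(v[1],v[0]))
print('front dir',yaw(b[2]-b[3]),'door dir',yaw(d[2]-d[1]),yaw(d[3]-d[0]))
n=np.array([bp(p,c,.15) for c in [(349,215),(360,215),(412,268),(385,262)]]);print('narrow',n.round(3))
E
```

```text
[[0.7443 0.2693 0.17  ]
 [0.742  0.0509 0.17  ]
 [0.6126 0.0497 0.17  ]
 [0.6143 0.2706 0.17  ]] [[0.5958 0.276  0.17  ]
 [0.6088 0.2631 0.17  ]
 [0.4737 0.0946 0.17  ]
 [0.4595 0.1079 0.17  ]]
box w,d 0.21834097053187473 0.22091558543755238 0.12942743621467798 0.1299867940026465 door 0.2159784813341169 0.21638642576742415 0.018245836686227788 0.01948073045864662
front dir -90.44896611949602 door dir -128.70048080583234 -129.03885462682632
narrow [[ 0.562 -0.13   0.15 ]
 [ 0.562 -0.15   0.15 ]
 [ 0.469 -0.241  0.15 ]
 [ 0.479 -0.194  0.15 ]]
```

Request:
arm_command([
  [[0, 0, 0, 0, 0, -0.115, 0], [0, 0, 0, 0, 0, -0.115, 0], [-0.5, -0.5, 0, 0, 0, 0, 0], [-0.9, -0.9, 0, 0, 0, 0, 0], [-0.9, -0.9, 0, 0, 0, 0, 0], [-0.9, -0.9, 0, 0, 0, 0, 0], [-0.9, -0.9, 0, 0, 0, 0, 0], [-0.9, -0.9, 0, 0, 0, 0, 0], [-0.9, -0.9, 0, 0, 0, 0, 0], [-0.9, -0.9, 0, 0, 0, 0, 0], [-0.5, -0.5, 0, 0, 0, 0, 0], [0, 0, 0, 0, 0, 0, 0]],
], squeeze=20)

```text
time_s: 1.55
position: [0.316, 0.3226, 0.2466]
tool_rot: [-0.03, 3.14, 0.002]
wrist_force: [-0.5, 1.0, -0.2]
grip_width: 0.01
```

Request:
arm_command([
  [[-0.7, -0.8, 0.4, 0, 0, 0, 0], [-0.7, -0.8, 0.5, 0, 0, 0, 0], [-0.7, -0.8, 0.5, 0, 0, 0, 0], [-0.7, -0.8, 0.5, 0, 0, 0, 0], [-0.7, -0.8, 0.5, 0, 0, 0, 0], [-0.7, -0.8, 0.5, 0, 0, 0, 0], [-0.6, -0.7, 0.5, 0, 0, 0, 0], [-0.3, -0.4, 0.4, 0, 0, 0, 0], [0, 0, 0, 0, 0, 0, 0]],
])

```text
time_s: 2.3
position: [0.45, 0.1769, 0.149]
tool_rot: [-0.035, 3.136, 0.01]
wrist_force: [1.0, 0.1, -0.1]
grip_width: 0.0006
```

```bash
python3 - <<'E'
from h import *
p=manip.read_camera('scene'); s=manip.observe(); print(s['position'],s['tool_rot'],s['wrist_force'],s['grip_width'])
cv2.imwrite('pics/s1.png',cv2.resize(p['img'][120:330,200:480,::-1],(800,600)))
E
```

```text
[0.44958086 0.17778147 0.14986297] [-0.03588384  3.13543875  0.01022137] [-0.09529846 -0.61030603 -0.55080105] 0.00038461453354496155
```

View pics/s1.png

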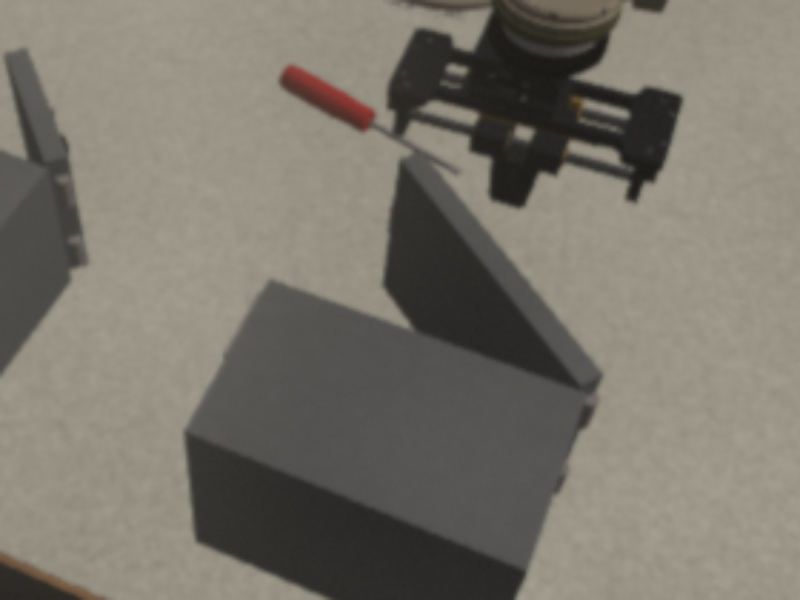

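The closed fingers are beside the door's outer face at (515,190), clear of it. I'll lower slightly and push along the arc.

Request:
arm_command([
  [[-0.4, -0.5, 0.2, 0, 0, 0, 0], [-0.4, -0.5, 0.1, 0, 0, 0, 0], [-0.4, -0.4, 0, 0, 0, 0, 0], [-0.4, -0.4, 0, 0, 0, 0, 0], [-0.4, -0.3, 0, 0, 0, 0, 0], [-0.4, -0.3, 0, 0, 0, 0, 0], [-0.4, -0.2, 0, 0, 0, 0, 0], [-0.4, -0.2, 0, 0, 0, 0, 0], [-0.3, -0.1, 0, 0, 0, 0, 0]],
])

```text
time_s: 3.1
position: [0.5405, 0.1132, 0.1481]
tool_rot: [-0.051, 3.131, 0.014]
wrist_force: [0.0, -0.8, -0.1]
grip_width: 0.0004
```

```bash
python3 - <<'E'
from h import *
p=manip.read_camera('top'); s=manip.observe(); print(s['position'],s['tool_rot'],s['wrist_force'])
cv2.imwrite('pics/t2.png',cv2.convertScaleAbs(cv2.resize(p['img'][90:290,90:350,::-1],(780,600)),alpha=1.6))
E
```

```text
[0.5414496  0.11301611 0.14820175] [-0.05023239  3.13040275  0.01411666] [-0.95597675 -0.39554855  1.31334697]
```

View pics/t2.png

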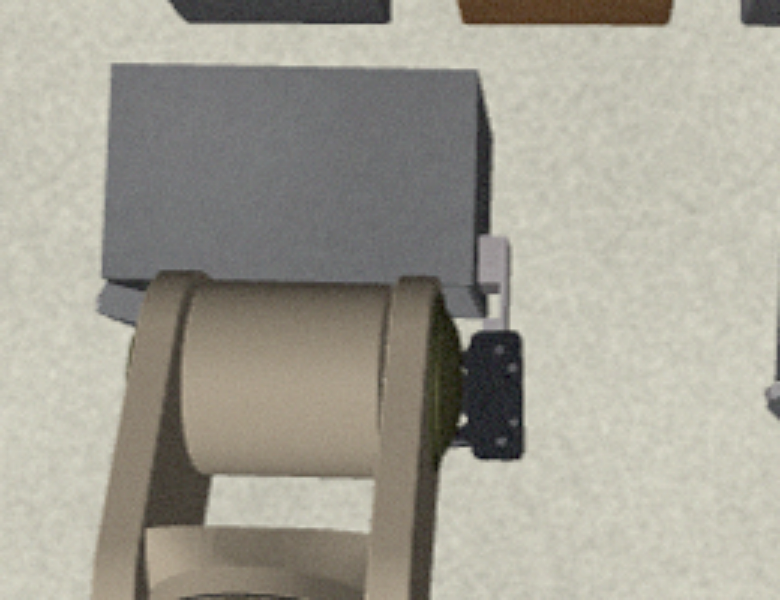

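The arm hides most of the door, but its visible hinge end at (115,300) has swung towards shut. I'll continue, slower.

Request:
arm_command([
  [[-0.25, -0.1, 0, 0, 0, 0, 0], [-0.25, -0.1, 0, 0, 0, 0, 0], [-0.25, -0.1, 0, 0, 0, 0, 0], [-0.25, -0.1, 0, 0, 0, 0, 0], [-0.2, -0.05, 0, 0, 0, 0, 0], [-0.2, 0, 0, 0, 0, 0, 0]],
])

```text
time_s: 3.65
position: [0.5772, 0.1045, 0.1491]
tool_rot: [-0.053, 3.136, 0.018]
wrist_force: [-2.2, -2.1, 0.2]
grip_width: 0.0002
```

Request:
arm_command([
  [[-0.2, -0.05, 0.1, 0, 0, 0, 0], [-0.2, 0, 0, 0, 0, 0, 0]],
])

```text
time_s: 3.82
position: [0.5812, 0.1039, 0.1472]
tool_rot: [0.054, -3.124, -0.017]
wrist_force: [-58.2, -7.9, 29.1]
grip_width: 0.0008
```

Request:
arm_command([
  [[-0.2, 0, 0, 0, 0, 0, 0], [-0.2, 0, 0, 0, 0, 0, 0]],
])

```text
time_s: 3.98
position: [0.5805, 0.1038, 0.1474]
tool_rot: [0.054, -3.089, -0.013]
wrist_force: [-40.6, -4.1, 22.1]
grip_width: 0.0006
```

Request:
arm_command([
  [[-0.2, 0, 0, 0, 0, 0, 0], [-0.2, 0, 0, 0, 0, 0, 0]],
])

```text
time_s: 4.15
position: [0.5799, 0.1038, 0.1477]
tool_rot: [0.054, -3.055, -0.009]
wrist_force: [-40.9, -4.5, 21.9]
grip_width: 0.0001
```

A 58 N rise with no further travel means the door is on its stop. I'll back straight off, lift away, and check.

Request:
arm_command([
  [[0.3, 0, 0, 0, 0, 0, 0], [0.5, 0, 0, 0, 0, 0, 0], [0.8, 0, 0, 0, 0, 0, 0], [0.8, 0, -0.5, 0, 0, 0, 0], [0.8, 0.5, -0.8, 0, 0, 0, 0], [0.8, 0.9, -0.8, 0, 0, 0, 0], [0.8, 0.9, -0.8, 0, 0, 0, 0], [0.8, 0.9, -0.8, 0, 0, 0, 0], [0.5, 0.9, -0.5, 0, 0, 0, 0], [0, 0.9, 0, 0, 0, 0, 0], [0, 0.9, 0, 0, 0, 0, 0], [0, 0.9, 0, 0, 0, 0, 0]],
])

```text
time_s: 5.15
position: [0.4292, 0.2706, 0.2736]
tool_rot: [0.044, -3.061, -0.011]
wrist_force: [0.3, -0.6, 0.7]
grip_width: 0.0005
```

Request:
arm_command([
  [[0, 0.9, 0, 0, 0, 0, 0], [0, 0.9, 0, 0, 0, 0, 0], [0, 0.9, 0, 0, 0, 0, 0], [0, 0.9, 0, 0, 0, 0, 0], [0, 0.9, 0, 0, 0, 0, 0], [0, 0.9, 0, 0, 0, 0, 0], [0, 0.5, 0, 0, 0, 0, 0], [0, 0, 0, 0, 0, 0, 0]],
])

```text
time_s: 5.82
position: [0.427, 0.4302, 0.275]
tool_rot: [0.049, -3.068, -0.016]
wrist_force: [-0.1, 0.0, 0.2]
grip_width: 0.0003
```

```bash
python3 - <<'E'
from h import *
p=manip.read_camera('top'); s=manip.observe(); print(s['time_s'],s['position'],s['wrist_force'])
cv2.imwrite('pics/t3.png',cv2.convertScaleAbs(cv2.resize(p['img'][100:280,110:310,::-1],(640,576),interpolation=cv2.INTER_CUBIC),alpha=1.8))
q=manip.read_camera('scene')
cv2.imwrite('pics/s3.png',cv2.convertScaleAbs(cv2.resize(q['img'][120:330,200:480,::-1],(800,600)),alpha=1.6))
a=cv2.imread('pics/top0.png').astype(int)[130:290,340:450]; b=p['img'][130:290,340:450,::-1].astype(int)
print('narrow region max/mean diff',abs(a-b).max(),abs(a-b).mean())
E
```

```text
5.8667 [0.42707982 0.42923799 0.27495174] [ 0.91423294  0.18205894 -0.47443065]
narrow region max/mean diff 19 2.1025189393939394
```

View pics/t3.png

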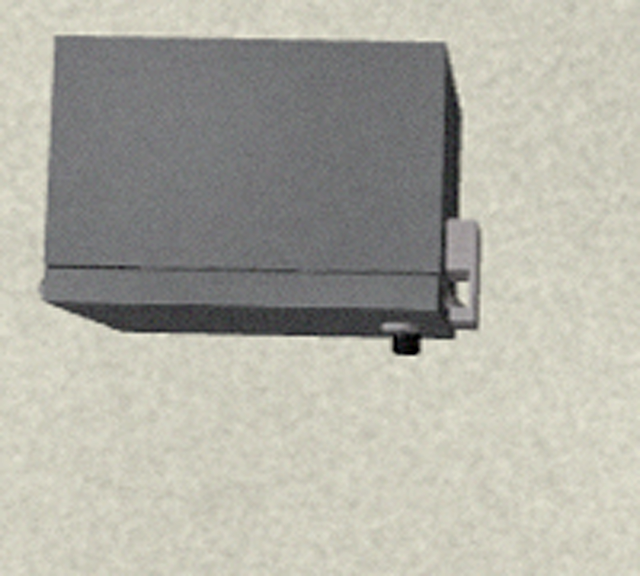

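View pics/s3.png

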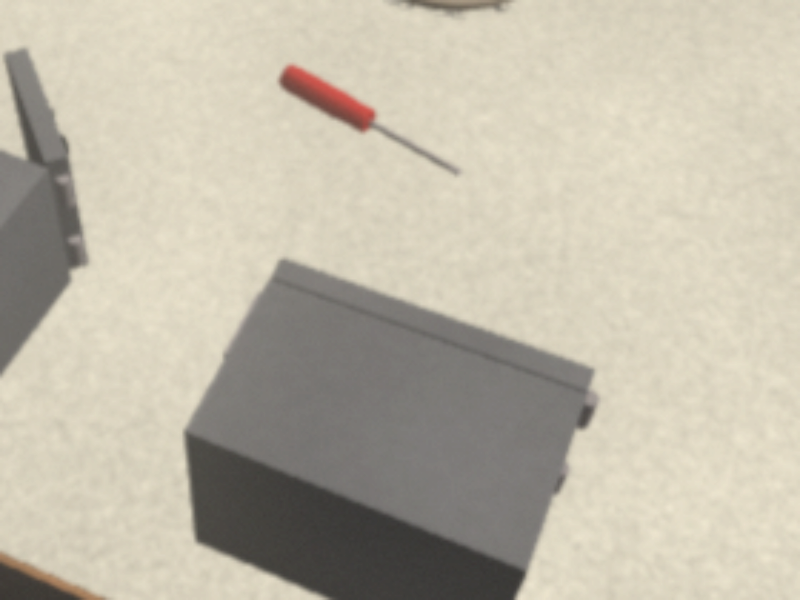

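The door lies parallel and flush to the box front in both views (top edge (45,298) to (440,305)), and the narrow door is unchanged. I'll take one close-up of the bolt and keeper.

```bash
python3 - <<'E'
from h import *
p=manip.read_camera('top')
c=p['img'][160:212,230:270,::-1]
cv2.imwrite('pics/k.png',cv2.convertScaleAbs(cv2.resize(c,(460,598),interpolation=cv2.INTER_CUBIC),alpha=1.6))
for a in [(45,298),(438,305)]: print(bp(p,np.array(a)/3.2+[110,100],.17).round(4))
E
```

```text
[0.5959 0.2699 0.17  ]
[0.5936 0.0521 0.17  ]
```

View pics/k.png

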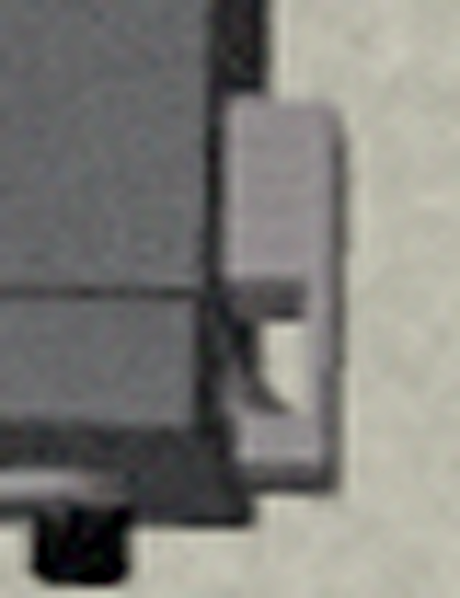

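The bolt's bevelled tongue shows behind the keeper's lip, from about (235,340) to (290,410). That is roughly its full 10 mm. The door edge is within about 0.003 rad of the box front.

```bash
python3 -c "
from workcell import manip
s=manip.observe();print(s['time_s'],s['wrist_force']);print(manip.hand_in())"
```

```text
5.9667 [-0.6094302  -0.83752475 -1.02819593]
the job is handed in; nothing more can be done
None
```

I pushed the wider box's door shut with closed fingertips near its marked point until it met the hard stop. I then backed off to the left, clear of both boxes, and handed in at about 6 s.

- **Push force:** the highest reading was about 65 N (58 N along the push), against the 120 N wrist limit. It was only read at the end of each move call, so short peaks in between were not seen. The tool tilted about 5° while pressing on the stop.
- **Door:** in the top view it lies about 0.003 rad from parallel with the box front. This rests on corners I picked by eye in the picture, so it is only good to roughly 0.01 rad.
- **Bolt:** the tongue shows behind the keeper's lip at about its full 10 mm.
- **Narrow door:** its part of the top view was unchanged from the start apart from image noise.
- **Contact:** the wrist force was near zero (about 1 N, sensor noise) at hand-in.

No check failed or disagreed. Handing in reports no verdict.

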